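Turn over the status flag of the opened tin

TASK

The wide, squat ink tin has been opened, so turn over the hinged metal flag on the stand in front of it: using the fingertips only, without gripping or pinching anything, tip the flag up, push it right over its pivot and press it down until it lies flat on the far side, its ring-marked face up. Do it gently, without flinging the flag over or forcing it, and leave the flag in front of the slim tin and both tins as they are.

Things in the scene. Friction and masses are not known exactly. Their poses are not given: they have to be found in the camera images.
- stand_wide: grey stand screwed to the counter, nearer the robot than the wide tin. Origin: centre of its underside; x points roughly away from the robot, towards the tin; z up. Base plate 100 x 100 x 8 mm; two posts at y = +-38 mm (18 mm along x, 8 mm along y, 101 mm high) carry the hinge pin, which lies along y, 90 mm above the underside. Between the posts the space is open down to the base plate
- stand_wide_pivot (a point): middle of the hinge pin of stand_wide, on which its flag turns
- flag_wide (a joint): angle of the flag on stand_wide: 0 = level towards the robot (stand's -x), bar-marked face up; pi/2 = upright; pi = level on the far side (+x), ring-marked face up. Stops at 0 and pi; starts 0 to 0.2. Hinge friction of about 0.05 N m holds the flag at any angle where it is left; it weighs 60 g
- flag_wide_edge (a point): middle of the free edge of that flag's blade, 75 mm from the pin. The blade is an aluminium plate 4 mm thick and 56 mm wide (along the pin); pushed endwise, straight towards the pin, it does not turn
- flag_wide_tab (a point): middle of the outer end of that flag's press tab, 35 mm from the pin on the side opposite the blade, 36 mm wide, 4 mm thick, with three knurl lines. Pressing the tab down tips the blade up
- stand_slim: the second stand, identical to stand_wide, in front of the slim tin; leave its flag alone
- flag_slim (a joint): angle of the flag on stand_slim, measured in the same way; leave it as it is
- flag_slim_edge (a point): middle of the free edge of the blade of the flag on stand_slim
- wide_tin_center (a point): centre of the wide, squat ink tin, 69 mm in diameter and 53 mm high, loose on the counter about 130 mm beyond the pin of stand_wide; leave it where it stands
- slim_tin_center (a point): centre of the slim white tin, 33 mm in diameter and 71 mm high, loose on the counter about 130 mm beyond the pin of stand_slim; leave it where it stands

How it is judged:
By the outcome, as a careful person would: the job done as asked, in the order asked, and still so for the second after the job is handed in, with the robot touching nothing.
It also fails if it takes over 48 s, if anything falls off the work surface, if the arm or the gripper's body presses on something with over 40 N, if the wrist force passes 120 N, or if a joint passes its speed limit or range.

ROBOT

A 6-joint arm with a two-finger parallel gripper is mounted at the origin on a cart in front of the work surface, level with it; the furniture and walls round the work are solid. World frame = base frame: x ahead of the robot, y to its left, z up, the work surface at z = 0. Lengths are in mm, angles in rad, forces in N, time in s.
With the tool pointing down it reaches from about 250 to 800 mm from the base axis. Payload 8.5 kg.
Tool frame: the origin (TCP) lies midway between the tips of the shut fingers; the grasp point (between the pads) lies 19 mm behind it (bot.grip_depth is the distance from the TCP to the grasp point, in mm); z points along the fingers, y is the line along which they close (so a half turn about z gives the same grasp; the last joint's range is limited). The gripper opens to 85 mm and grips with 20 to 120 N. Pads are 22 mm wide; open, the fingers measure 114 mm over their backs; the gripper's body (76 mm by 85 mm) begins 54 mm behind the grasp point. The pads swing forward as they close: fully open they stand 13 mm farther back than shut.
Start: joints at [1.216, 0.238, -0.013, 1.319, 0, 1.571], TCP at [182.369, 492.26, 231.276] pointing down, gripper open.
Joint ranges: [-2.66, 2.66], [-1.03, 1.9], [-1.14, 1.46], [-1.82, 2.27], [-1.45, 1.34], [-3.14, 3.14]. Speed limits (rad/s): [2.22, 2.22, 2.79, 3.14, 3.14, 3.14].

INTERFACE

Orientations are given as a 3x3 rotation matrix whose columns are the frame's x, y, z axes.
In Python, from bench import bot, effector, imaging, ticket, get_time_s, get_q, get_joint_velocities, get_effort, get_eef_pos, get_tcp_rot, get_contact_force, get_ft_torque, get_gripper_width gives the robot as it stands. The module is installed in compiled form; this text tells all that it offers. Calls block until the motion is done:
- bot.move_ptp(position, orientation): joint-space move of the TCP to a pose.
- bot.move_straight(position, max_speed=150, rot=None, max_force=None): straight line of the TCP; rot=None keeps the orientation; max_speed is the mean speed in mm/s. With max_force (N) it stops when the force on the tool has changed by that much, and returns True; else False.
- bot.goto_joints(angles): joint-space move.
- effector.move_gripper(opening, effort=None): finger opening in mm; effort is the grip in N (None keeps the last); returns when the fingers have stopped.
- bot.dwell(seconds).
- bot.solve_ik(position, orientation): joint angles nearest the present ones, or None.
- imaging.camera(name): name is "side" or "top" or "wrist"; returns (picture, depth): 480x640x3 uint8, red, green, blue; 480x640 float32, mm along the optical axis (not along the pixel's ray), 0 where there is no reading.
- imaging.camera_params(name): a dict with "camera_matrix" (3x3 intrinsics, pixels), "dist" ([k1, k2, p1, p2, k3] as OpenCV has them; the pictures are not rectified), "R" (3x3) and "t" (3): a world point X has camera coordinates R X + t. Camera axes: x right, y down, z forward; pixel columns grow to the right and rows downward; lengths in mm; the calibration is good to about 2 mm. A picture is of the moment at which its call begins: read the wrist's pose just before it. camera_params takes no time and is no camera call; for the wrist camera it gives the pose at the moment of the call.
A pose or a line that the arm cannot do raises bot.IKError and nothing moves.
- ticket.finish_job(): hands the job in, once; it reports no verdict.
Trained networks look in the newest picture that a camera, given by its name, has taken for a name from the list of things; names that differ only in an ending like _2 or _b are one class to them, and where a whole thing is asked for, a point or a joint stands for the part that bears it (a point fixed in the world has none). Each returns a list of dicts, best first, with "conf" (0 to 1); they miss things now and then, are a little off and sometimes report something else, mostly with a low value. They report only what shows in the picture. A call takes as long as a camera call.
- imaging.regions_of(camera, thing): "region" (480x640 bool, what is visible of it) and "location" ([column, row] in pixels, amid what is visible of it).
- imaging.place_of(camera, thing): "location" ([column, row] in pixels: a listed point, or the origin of a listed thing).
Readings, each from a call of its own:
- get_time_s(): time.
- get_q(): joint angles.
- get_joint_velocities(): joint speeds.
- get_effort(): joint torques, N m.
- get_eef_pos(): TCP position.
- get_tcp_rot(): TCP orientation.
- get_contact_force(): force on the tool from outside, world axes, zero at the start.
- get_ft_torque(): the same for the moment, N m.
- get_gripper_width(): finger opening in mm.
Only numpy, scipy, OpenCV 4.12 (cv2) and the standard library are available. Lean on these libraries where they do the work, as an engineer would, in place of code of your own. Each camera call takes 0.05 s, during which the arm holds its last target. There are 200 camera calls.

## Working session

There is one attempt and no reset: what is moved stays moved. The work goes in short steps, each a Python script; the robot and the scene stay as the last script left them, time stands still between calls to the robot, and variables do not carry over. Pictures are saved under pics/ and viewed, on a budget of 10 in all, crops included, one or two more only if the job needs it, and the job is handed in when it is done.

```bash
mkdir -p pics; cat > h.py <<'E'
import numpy as np, cv2
from bench import *
def snap(c,f=None):
    P=imaging.camera_params(c); im,d=imaging.camera(c)
    if f: cv2.imwrite('pics/'+f,im[:,:,::-1])
    return P,im,d
def ray(P,uv):
    n=cv2.undistortPoints(np.array([[uv]],float),np.array(P['camera_matrix']),np.array(P['dist']))[0,0]
    return np.array([n[0],n[1],1.])
def world(P,uv,z): return np.array(P['R']).T@(ray(P,uv)*z-np.array(P['t']))
def at_h(P,uv,h):
    R=np.array(P['R']);c=-R.T@np.array(P['t']);d=R.T@ray(P,uv);return c+d*(h-c[2])/d[2]
def tri(Ps,uvs):
    A=np.zeros((3,3));b=np.zeros(3)
    for P,uv in zip(Ps,uvs):
        R=np.array(P['R']);c=-R.T@np.array(P['t']);d=R.T@ray(P,uv);d/=np.linalg.norm(d)
        M=np.eye(3)-np.outer(d,d);A+=M;b+=M@c
    return np.linalg.solve(A,b)
E
python3 - <<'E'
from h import *
np.set_printoptions(precision=1,suppress=True)
print(get_time_s())
for c in ['top','side']:
    P,im,d=snap(c,c+'0.png')
    print(c,-np.array(P['R']).T@P['t'])
    for t in ['stand_wide','stand_slim','stand_wide_pivot','flag_wide_edge','flag_wide_tab','flag_slim_edge','wide_tin_center','slim_tin_center']:
        for r in imaging.place_of(c,t)[:2]:
            u,v=r['location']; z=d[int(v),int(u)]
            print(t,round(r['conf'],2),np.array([u,v]),z,world(P,(u,v),z))
print(get_time_s())
E
```

```text
0.0
top [486.7  95.  931.9]
stand_wide 0.61 [274.8 259.9] 845.85815 [591.  166.1  91.6]
stand_slim 0.68 [335.6 248.1] 847.7947 [613.3  51.1  93.8]
stand_slim 0.58 [273.5 295.3] 923.7409 [528.3 175.5   2.5]
stand_wide_pivot 0.57 [268.9 254.2] 844.6025 [601.5 177.2  94.5]
flag_wide_edge 0.94 [270.5 293.3] 930.53516 [532.7 182.3  -3.7]
flag_wide_tab 0.85 [266.5 234.1] 948.0934 [657.7 192.4  -1.4]
flag_slim_edge 0.7 [338.6 274.6] 834.7103 [562.5  46.1  98.9]
wide_tin_center 0.96 [267.5 200.3] 904.6237 [717.4 186.   52.3]
wide_tin_center 0.3 [269.6 254. ] 844.1318 [601.8 175.8  95. ]
slim_tin_center 0.69 [344.4 186. ] 894.58575 [743.1  31.   67.5]
side [ 579.4 -585.7  587.3]
stand_wide 0.74 [316.8 253. ] 810.0644 [604.2  56.7  93.8]
stand_slim 0.6 [333.2 306.1] 797.65753 [625.2  -0.5  38.6]
stand_wide_pivot 0.84 [313.3 214.2] 899.77966 [603.3 165.9  90.9]
flag_wide_edge 0.77 [269.5 212.2] 1072.1892 [521.9 317.1  -1. ]
flag_wide_tab 0.88 [337.7 215. ] 902.68274 [643.7 165.3  88.2]
flag_slim_edge 0.68 [284.9 258. ] 955.2273 [552.5 169.7  -1.6]
wide_tin_center 0.87 [392.3 237.6] 915.80975 [735.2 148.7  50.2]
slim_tin_center 0.61 [421.4 291. ] 808.7507 [758.   13.4  48.7]
0.9
```

```bash
python3 -c "
import cv2,numpy as np
a=cv2.imread('pics/top0.png')[150:350,200:400];b=cv2.imread('pics/side0.png')[150:350,230:450]
cv2.imwrite('pics/c0.png',np.hstack([cv2.resize(a,(400,400)),cv2.resize(b,(400,400))]))
cv2.imwrite('pics/c0.png',np.hstack([cv2.resize(a,(400,400),interpolation=2),cv2.resize(b,(396,360),interpolation=2)[:400] if 0 else cv2.resize(b,(400,400),interpolation=2)]))"
```

```text
(no output)
```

View pics/c0.png

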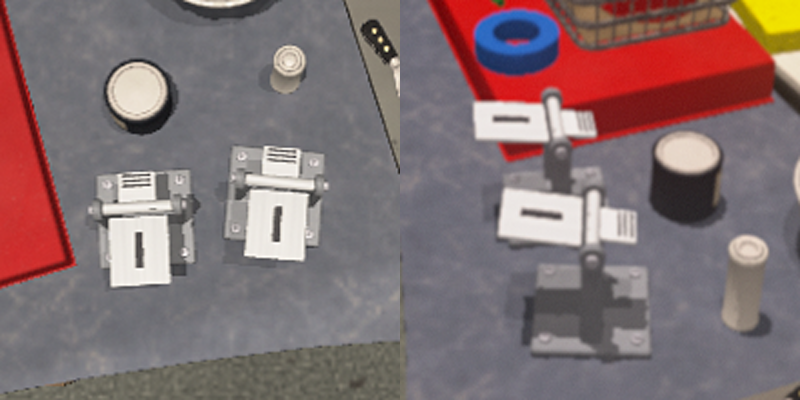

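View pics/side0.png

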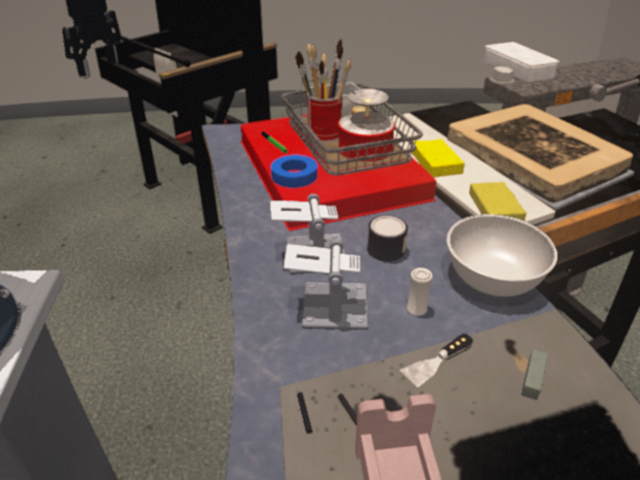

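The wide flag is the left one in the top view: pivot about (268,254), blade edge (270,292), tab (267,240). In the side view it is the farther one, at (313,214). Next I'll triangulate these points.

```bash
python3 - <<'E'
from h import *
np.set_printoptions(precision=1,suppress=True)
S={}
for c in ['top','side']:
    P,im,d=snap(c)
    for t in ['stand_wide_pivot','flag_wide_edge','flag_wide_tab','flag_slim_edge','wide_tin_center','slim_tin_center']:
        r=imaging.place_of(c,t)
        if r: S.setdefault(t,[]).append((P,r[0]['location']))
W={}
for t,l in S.items():
    if len(l)==2: W[t]=tri([a[0] for a in l],[a[1] for a in l]);print(t,W[t],[np.array(a[1]) for a in l])
    # reprojection-free check: height-90 intersections
    print('   at h90',[at_h(*a,90) for a in l])
# blob of bright flag points from top depth: plane fit
P,im,d=snap('top')
r=imaging.regions_of('top','flag_wide')
if r:
    m=r[0]['region'];vs,us=np.nonzero(m);print('mask',r[0]['conf'],m.sum(),us.min(),us.max(),vs.min(),vs.max())
    X=np.array([world(P,(u,v),d[v,u]) for u,v in zip(us,vs) if d[v,u]>0]);X=X[(X[:,2]>75)&(X[:,2]<125)]
    print(len(X),X.mean(0),X.min(0),X.max(0)); A=np.c_[X[:,:2]-X[:,:2].mean(0),np.ones(len(X))];print(np.round(np.linalg.lstsq(A,X[:,2],rcond=None)[0],3))
    print('rect',cv2.minAreaRect(X[:,:2].astype(np.float32)))
E
```

```text
stand_wide_pivot [602.1 175.6  92.4] [array([269.9, 255.1]), array([313.5, 210. ])]
   at h90 [array([600.4, 175.7,  90. ]), array([604.2, 179.9,  90. ])]
flag_wide_edge [532.9 172.9  94.8] [array([270.7, 290.9]), array([270.9, 211.2])]
   at h90 [array([532.6, 173.3,  90. ]), array([533. , 180.4,  90. ])]
flag_wide_tab [641.6 186.3  72.1] [array([265.6, 234.1]), array([333.9, 216.4])]
   at h90 [array([640.9, 184.6,  90. ]), array([636.9, 158.7,  90. ])]
flag_slim_edge [557.7  46.5  93.9] [array([338. , 275.1]), array([282.6, 258.7])]
   at h90 [array([562.4,  46.7,  90. ]), array([553.3,  50.7,  90. ])]
wide_tin_center [735.5 191.8  18.7] [array([266.5, 197.4]), array([388.9, 237.4])]
   at h90 [array([713.4, 184.1,  90. ]), array([718.4,  95.1,  90. ])]
slim_tin_center [760.1  32.5  27.8] [array([342.2, 183.9]), array([419.2, 292.8])]
   at h90 [array([740.6,  36.9,  90. ]), array([740.6, -36. ,  90. ])]
mask 0.96 1389 253 284 236 292
1358 [579.3 177.2  94.4] [529.9 148.7  83.2] [638.1 207.8 103.1]
[-0.1 -0.  94.4]
rect ((583.9800415039062, 178.44073486328125), (59.073875427246094, 108.2048110961914), 89.4984359741211)
```

Flag angle is about 0.1 rad and the pivot is near (603,177,90). I'll move above it, shut the gripper and refine the yaw with the wrist camera.

```bash
python3 - <<'E'
from h import *
np.set_printoptions(precision=2,suppress=True)
R0=get_tcp_rot();print(np.array(R0))
R=np.array([[-1,0,0],[0,1,0],[0,0,-1.]])
for s in (1,-1):
    print(s,bot.solve_ik([600,177,280],R@np.diag([s,s,1])))
print(bot.solve_ik([560,177,280],R0))
effector.move_gripper(0)
q=[bot.solve_ik([600,177,280],R@np.diag([s,s,1])) for s in (1,-1)]
s=min([(abs(np.array(a)-get_q()).max(),s) for a,s in zip(q,(1,-1)) if a is not None])[1]
print('s',s)
bot.move_ptp([600,177,280],R@np.diag([s,s,1]))
P,im,d=snap('wrist','w1.png')
print('cam',-np.array(P['R']).T@P['t'],get_time_s())
r=imaging.regions_of('wrist','flag_wide')
for k in r[:2]:
    m=k['region'];vs,us=np.nonzero(m)
    X=np.array([world(P,(u,v),d[v,u]) for u,v in zip(us,vs) if d[v,u]>0]);X=X[(X[:,2]>75)&(X[:,2]<125)]
    print(k['conf'],len(X),X.mean(0),X.min(0),X.max(0)); A=np.c_[X[:,:2]-X[:,:2].mean(0),np.ones(len(X))];print(np.linalg.lstsq(A,X[:,2],rcond=None)[0])
    print('rect',cv2.minAreaRect(X[:,:2].astype(np.float32)))
    for a in range(520,650,10):
        B=X[(X[:,0]>=a)&(X[:,0]<a+10)]
        if len(B)>20: print(a,len(B),B[:,1].min(),B[:,1].max(),np.median(B[:,1]),np.median(B[:,2]))
for t in ['stand_wide_pivot','flag_wide_edge','flag_wide_tab']:
    for k in imaging.place_of('wrist',t)[:1]: print(t,k['conf'],k['location'],at_h(P,k['location'],90))
E
```

```text
[[-0.94  0.35 -0.  ]
 [ 0.35  0.94 -0.  ]
 [ 0.   -0.   -1.  ]]
1 [0.29 0.41 0.36 1.52 0.   0.29]
-1 [ 0.29  0.41  0.36  1.52  0.   -2.85]
[ 0.31  0.34  0.25  1.48 -0.    0.66]
s 1
cam [529.31 177.28 421.35] 4.4167
0.89 8778 [576.09 175.24  94.33] [528.64 144.19  85.03] [638.66 210.03 101.33]
[-0.11 -0.01 94.33]
rect ((583.8056640625, 175.73223876953125), (108.59876251220703, 65.63175964355469), 4.219274520874023)
520 45 181.09150008253917 199.29226541485068 191.26214065072293 98.75268934893072
530 1076 144.84205656269668 200.3294991853365 174.50831794409342 98.69216051177989
540 981 145.53310685394666 201.46351263476612 173.7439837589947 97.7017968939069
550 1023 145.9830333384646 201.70496136656416 173.75911961264333 96.45213017994813
560 944 146.92670464939135 202.85397957417734 174.4688927770593 95.25659840736428
570 929 147.33017981916322 202.95965600321912 175.19527154129622 94.09867254565239
580 847 147.9513106740962 202.62202677499081 175.17343903548883 92.85166568173983
590 686 145.60305396132497 209.73879783432324 177.50786094173776 91.94249237380855
600 898 144.19025610207
[... 726 characters left out ...]
0055 96.89121795147102
580 913 16.365162599187006 73.55320935289552 46.48256974674081 95.68503352198641
590 898 16.16127672247301 72.64864541356353 45.46752298754695 94.45132891934895
600 849 15.31170643291966 71.28306938122618 43.90793178357099 93.22073272155254
610 689 10.422032831077926 70.29843608816815 46.51910472495803 92.13465475115046
620 960 8.483788529289727 74.35131901239588 38.350031727160605 93.46962903811502
630 533 6.396527780053289 73.23059321034246 44.21613241791486 90.30106179229952
640 483 21.81135515378748 58.08989796851214 40.5992299583906 88.5717016409715
stand_wide_pivot 0.78 [316.9, 212.5] [603.97 178.23  90.  ]
flag_wide_tab 0.84 [317.7, 252.7] [637.67 178.94  90.  ]
```

View pics/w1.png

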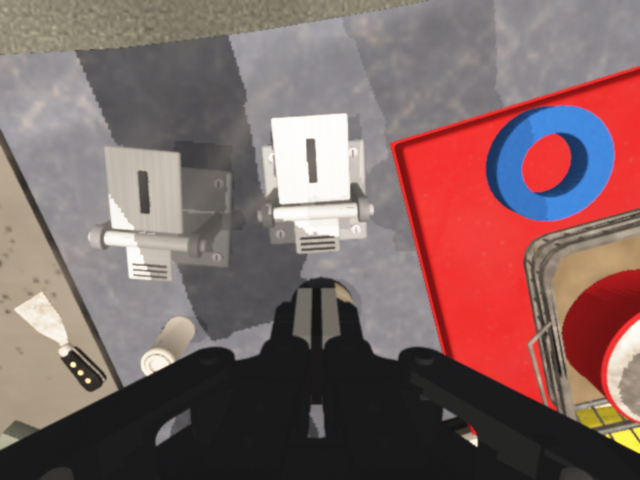

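The image agrees: the wide flag is at centre (312,160), its pin at row 213 and its tab at (318,243). The pivot is about (603.4,177,90), yaw about 0.06 and θ about 0.11. Next I'll press the tab.

```bash
cat >> h.py <<'E'
PIV=np.array([603.4,177.,90.]);PHI=0.06
ex=np.array([np.cos(PHI),np.sin(PHI),0]);ey=np.array([-np.sin(PHI),np.cos(PHI),0])
ROT=np.c_[-ex,ey,[0,0,-1.]]
def L(x,z,y=0): return PIV+ex*x+ey*y+np.array([0,0,z])
def F(): return np.round(get_contact_force(),1)
def loc(): 
    d=np.array(get_eef_pos())-PIV; return np.round([d@ex,d@ey,d[2]],1)
E
python3 - <<'E'
from h import *
bot.move_ptp(L(26,60),ROT); bot.move_straight(L(26,12),100)
print(loc(),F())
print(bot.move_straight(L(26,-10),40,max_force=12),loc(),F())
print(bot.move_straight(L(26,-20),30,max_force=12),loc(),F(),get_time_s())
snap('side','s2.png'); im=cv2.imread('pics/s2.png')[150:350,220:460];cv2.imwrite('pics/s2c.png',cv2.resize(im,(720,600),interpolation=2))
E
```

```text
[26.5  0.1 13.1] [ 0.2 -0.6  0.2]
False [ 25.8  -0.1 -10.3] [ 0.2 -0.1 -0.3]
False [ 25.8  -0.  -20.3] [0.6 0.2 0.2] 7.025
```

View pics/s2c.png

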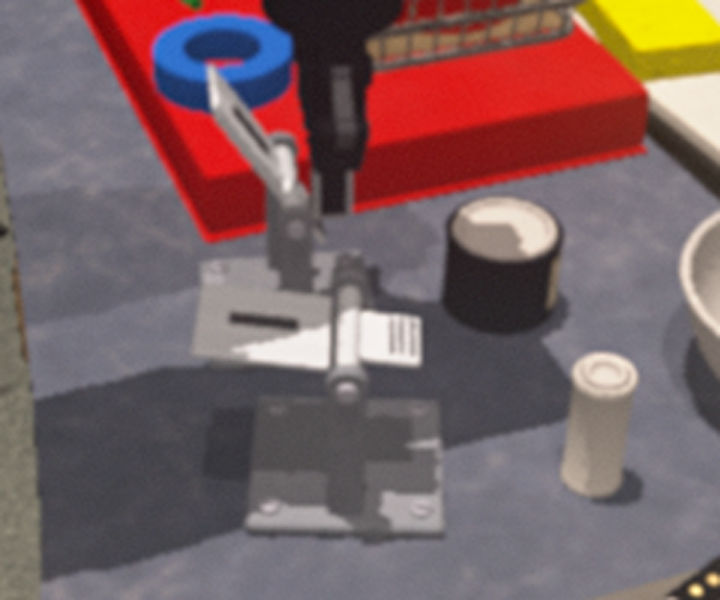

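The tab press worked: the blade edge is at (215,70) in the crop and the flag stands at about 50–55°. Next I'll retract, go round to the robot side and push it over along an arc.

```bash
python3 - <<'E'
from h import *
bot.move_straight(L(26,110),150)
bot.move_straight(L(-85,110),200); bot.move_straight(L(-85,45),150)
print(loc(),F())
print('push',bot.move_straight(L(-15,45),50,max_force=10),loc(),F(),get_time_s())
for th in np.radians([90,100,110,120,130,140,150]):
    r=46; c=np.array([-r*np.cos(th)-2*np.sin(th)-11, r*np.sin(th)-2*np.cos(th)])
    s=bot.move_straight(L(*c),40,max_force=12)
    print(round(np.degrees(th)),s,loc(),F())
    if s: break
print(get_time_s())
snap('side','s3.png'); im=cv2.imread('pics/s3.png')[150:350,220:460];cv2.imwrite('pics/s3c.png',cv2.resize(im,(720,600),interpolation=2))
E
```

```text
[-84.3   0.   45.1] [-0.3  0.2  0.5]
push False [-15.1   0.   45.1] [ 0.5 -0.4 -0.5] 10.9333
90 False [-12.9   0.   46.1] [ 0.2  0.3 -0. ]
100 False [-4.6 -0.  45.5] [0.5 0.4 0.1]
110 False [ 3.1 -0.  43.7] [ 1.2 -0.7  0.8]
120 False [10.4 -0.  40.6] [ 0.2 -0.5  0.2]
130 False [17.1 -0.  36.2] [ 0.3 -0.5  0.5]
140 False [23.  -0.  30.7] [-0.1  0.5 -0.1]
150 False [27.8 -0.  24.4] [-0.2 -0.9  0.1]
13.2833
```

View pics/s3c.png

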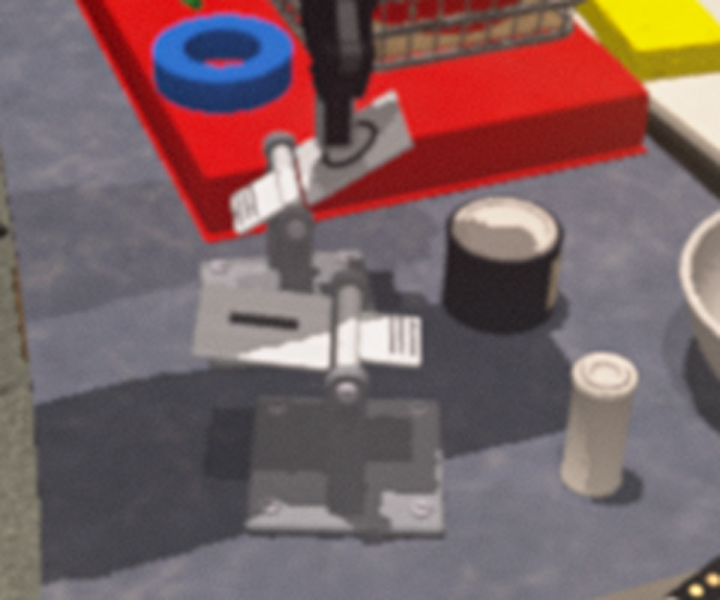

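The flag is past vertical, at about 150° with its ring face up and the fingertip on it. Now I'll press it flat.

```bash
python3 - <<'E'
from h import *
for z,x in ((17,32),(10,36),):
    print(bot.move_straight(L(x,z),30,max_force=10),loc(),F())
print('press',bot.move_straight(L(42,-4),15,max_force=6),loc(),F())
bot.dwell(0.2);print(loc(),F())
bot.move_straight(L(42,60),80)
bot.move_straight(L(-20,190),200)
P,im,d=snap('wrist','w4.png')
r=imaging.regions_of('wrist','flag_wide')
for k in r[:2]:
    m=k['region'];vs,us=np.nonzero(m)
    X=np.array([world(P,(u,v),d[v,u]) for u,v in zip(us,vs) if d[v,u]>0]);X=X[(X[:,2]>70)&(X[:,2]<130)]
    A=np.c_[(X-PIV)@ex,(X-PIV)@ey,np.ones(len(X))];k_=np.abs(A[:,0])>10
    print(k['conf'],len(X),X.mean(0).round(),np.linalg.lstsq(A[k_],X[k_,2],rcond=None)[0].round(3),A[:,0].min(),A[:,0].max())
print(get_time_s(),F())
snap('side','s4.png'); im=cv2.imread('pics/s4.png')[150:350,220:460];cv2.imwrite('pics/s4c.png',cv2.resize(im,(720,600),interpolation=2))
E
```

```text
False [31.9 -0.1 16.7] [ 0.2 -0.7  0.1]
False [36.  -0.   9.7] [-0.2 -0.2  0.1]
press True [39.4 -0.   2. ] [-1.6  1.   6.3]
[39.4  0.   2. ] [-1.5  0.2  6.5]
0.57 6198 [614. 178.  91.] [ 0.     0.    90.737] -34.83307184327529 59.40940579249344
16.8917 [ 0.3 -0.1 -0.3]
```

View pics/s4c.png

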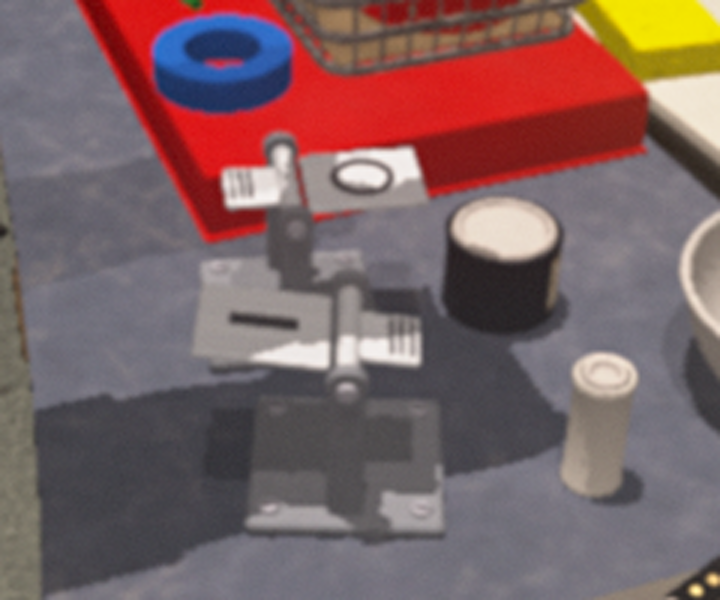

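The flag lies flat with its ring face up and a fitted slope of 0.000. The slim flag and both tins are unmoved, and the robot is clear.

```bash
python3 -c "
from h import *
print(ticket.finish_job(), get_time_s())"
```

```text
the job is handed in; nothing more can be done
the job is handed in; nothing more can be done
```

The flag in front of the wide tin is turned over and lies flat on the far side, ring-marked face up, and the job is handed in. I kept the fingers shut throughout. I pressed the tab down to tip the blade to about 50°, pushed it slowly over the pivot from the robot side, and pressed it onto its stop.

- **Flatness:** the wrist depth picture gave a slope of 0.000 along the blade, at about 91 mm height.
- **Force:** the readings I took stayed under about 2 N until the final press. That press stopped at about 6.5 N with the fingertip 2 mm above pin height, which is the blade's upper surface.
- **Rest of the scene:** in the side pictures the slim tin's flag and both tins looked unmoved. I judged this by eye and did not measure it.
- **Time and clearance:** about 17 s had passed at the last reading, with the gripper well clear and touching nothing.

The wrist network's confidence for the turned flag was only 0.57, and its region stopped short of the blade's far end. The side picture confirmed the result.

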